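# Key the turntable plate onto its pin

## Robot

A 6-joint arm with a two-finger parallel gripper is mounted at the origin on the work surface. World frame = base frame: x ahead of the robot, y to its left, z up, the work surface at z = 0. Lengths are in m, angles in rad, forces in N, time in s.
With the tool pointing down it reaches from about 0.35 to 0.875 m from the base axis. Payload 4.2 kg.
Tool frame: the origin (TCP) lies between the finger pads; the fingertips stand 19 mm ahead of it and the grasp point (between the pads) is the TCP; y points along the fingers, x is the direction in which the jaws open and shut, and the axes are right-handed (so a half turn about y gives the same grasp; the last joint's range is limited). The gripper opens to 85 mm and grips with 20 to 120 N. Pads are 22 mm wide; open, the fingers measure 114 mm over their backs; the gripper's body (76 mm by 85 mm) begins 54 mm behind the grasp point. The pads swing forward as they close: fully open they stand 13 mm farther back than shut.
Start: joints at [-0.895, 0.385, 0.008, 0, -1.194, -0.259], TCP at [0.253, -0.571, 0.25] pointing down, gripper open.
Joint ranges: [-3.14, 3.14], [-1.21, 2.06], [-1.07, 1.41], [-3.16, 2.05], [-2.99, -0.16], [-3.1, 3.1]. Speed limits (rad/s): [2.79, 2.79, 3.14, 3.14, 3.14, 3.14].

## Interface

Orientations are given as a unit quaternion [x, y, z, w].
In Python, from workcell import state, optics, job, spot_in gives the robot as it stands.
- The arm moves only by the tool apply_moves, never from a script. Its argument "plan" is a list that holds one entry, the list of rows, each a list of 4 numbers: the shift along the tool's x, y, z in mm, then the turn about the tool's y in degrees. In form: [[[dx, dy, dz, yaw], ...]]. A call has 1 to 8 rows; each row is the pose to reach, as a shift and turn from the pose measured when the call began, along the tool's axes at that moment; what a row does not reach only later rows make up. A row lasts 1/10 s, in which the tool goes at most 50 mm and 8.59 degrees, less where a joint would pass 70% of its speed; a pose out of reach is approached as far as the arm can. A call with a gripper value outside its range is refused whole. "jaw" is the opening, from 0 (shut) to 1 (fully open), set as the call begins (left out, the last holds). The fingers move at their own pace and stop on an object; "squeeze" is the grip in N (left out, the last holds). Time passes only in rows, so rows that repeat a pose let the fingers close. It gives the time, the measured TCP pose, the force and the opening at its end, in the units of the state.
- state(): the state, without advancing time (a new reading comes with each control period).
- optics.get_image(name): name is "scene" or "top" or "wrist"; returns a dict with "pixels" (420x560x3 uint8, blue, green, red), "depth" (420x560 float32, m along the optical axis (not along the pixel's ray), 0 where there is no reading), "intrinsics" (3x3 intrinsics, pixels), "R" (3x3) and "t" (3): a world point X has camera coordinates R X + t; the wrist camera has in their place "hand_eye" (4x4, takes a point from camera to tool coordinates, whose origin is the TCP and whose axes are the tool frame's). Camera axes: x right, y down, z forward; pixel columns grow to the right and rows downward; lengths in m; the calibration is good to about 2 mm. A picture is of the moment at which its call begins: read the wrist's pose just before it.
- job.finish_job(): hands the job in, once; it reports no verdict.
Trained networks look in a picture, given as the dict that the camera call returned (one of the last four; its "shot" number tells which), for a name from the list of things; names that differ only in an ending like _2 or _b are one class to them, and where a whole thing is asked for, a point or a joint stands for the part that bears it (a point fixed in the world has none). Each returns a list of dicts, best first, with "p" (0 to 1); they miss things now and then, are a little off and sometimes report something else, mostly with a low value. They report only what shows in the picture. A call takes as long as a camera call.
- spot_in(target, picture): "bbox" ([left, top, right, bottom] in pixels, round what is visible of it).
The state is a dict: "t": time; "q": joint angles; "qvel": joint speeds; "joint_efforts": joint torques, N m; "tcp_pos": TCP position; "eef_rot": TCP orientation; "force": force on the tool from outside, world axes, zero at the start; "moment": the same for the moment, N m; "opening": finger opening in m.
Only numpy, scipy, OpenCV 4.12 (cv2) and the standard library are available. Lean on these libraries where they do the work, as an engineer would, in place of code of your own. Each camera call takes 0.05 s, during which the arm holds its last target.

## Task

The wooden turntable's top plate is riding up on the steel pin of its base. Without gripping or lifting anything, push the upright wooden post round with a fingertip, either way, until the notch in the plate's rim is over the pin, then press the plate down until it is fully home on the base. Do not touch the grey jar standing on the plate, which must ride along near the middle, and leave the other things on the table where they are.

Things in the scene. Friction and masses are not known exactly. Their poses are not given: they have to be found in the camera images.
- turntable: Base of the turntable, fixed to the table: a round light wood plinth 224 mm across and 22 mm high; origin on its axis at table height. Its x axis points level along the pin. The plate turns about its vertical axis.
- pin (a point): Point on the crest of the pin, which is fixed to the base, 81 mm from the axis, 34 mm above the table. The pin is a round dark steel dowel with round ends, 12 mm thick, lying radially on the plinth from 76 to 110 mm from the axis; it rises 12 mm above the plinth, and its outer 20 mm always shows past the plate's rim.
- notch (a point): Middle of the notch in the plate's rim, at the plate's top face, 81 mm from the axis. The notch is a parallel slot 20 mm wide, cut right through the rim from 72 mm to the edge at 90 mm. The plate can go down only when the notch is over the pin (4 mm free each side when down; the pin's round top leads it in).
- post (a point): Centre (half-way up) of the upright round post to push: dark wood, 16 mm thick, 26 mm high, standing on the plate 70 mm from the axis, straight across from the notch.
- plate_top (a point): Centre of the top face of the plate's rim, on the axis (the light middle panel is 0.6 mm higher). The plate is a wooden disc 180 mm across and 14 mm thick; its top is 48 mm above the table when riding on the pin, 36 mm when fully home. It may be pressed anywhere on its wood: it is guided and stays level, but for 1 to 2 mm of give if pressed hard while still on the pin.
- plate (a joint): Turn of the plate about the vertical axis, rad, counter-clockwise seen from above positive, no stops. Notch over pin at 0 and at 2 pi. Stays where it is left; pushing the post takes some 2 to 5 N.
- hub (a joint): How far the plate has gone down, m: 0 riding on the pin, 0.012 fully home; negative if lifted. A stiff guide keeps it at any height where it is left; pressing down takes about 3 to 8 N once the notch is over the pin.
- jar: Squat grey ceramic jar with a lid, 64 mm across, 62 mm high, standing loose at the middle of the plate (within 6 mm of the axis); origin under its centre. Not to be touched; it turns with the plate.
- stapler: Yellow plastic stapler, 135 x 34 x 58 mm, lying on the table; origin under its centre. Bystander.
- tape: Roll of clear tape lying flat, 96 mm across, 46 mm high; origin under its centre. Bystander.
- tin: Closed round aluminium tin, 87 mm across, 76 mm high; origin under its centre. Bystander.
- carton: Small closed cardboard carton, 110 x 80 x 55 mm; origin under its centre. Bystander.
- gluepot: Small grey capped bottle, 44 mm across, 75 mm high; origin under its centre. Bystander.

How it is judged:
On the way, in this order (a step that is already met when the one before it is completed fails the run):
1. the notch has been brought over the pin, the plate still up (horizontal distance between notch and pin below 0.007 m and value of joint hub below 0.006 m).
2. the plate has been pressed home (horizontal distance between notch and pin below 0.007 m and value of joint hub above 0.01 m), for 0.2 s.
At the end, for the whole second after the job is handed in: The plate is down by more than 10 of its 12 mm with its notch within 7 mm of the pin's line (it fits no other way); the jar stands upright on the plate within 20 mm of the axis, at rest (all of step 2 and angle between jar's own z axis and vertical below 0.15 rad and horizontal distance between jar and turntable below 0.02 m and z of jar in the frame of plate_top below 0.004 m and linear speed of jar below 0.02 m/s); the robot touches nothing.
It fails at once if the plate is lifted (more than 4 mm above where it rode on the pin) (value of joint hub below -0.004 m).
It fails at once if the post is gripped: the gripper stands astride it with the post between the fingers (horizontal distance between the grasp point and post below 0.008 m and z of the grasp point in the frame of post below 0.02 m).
It fails at once if the jar is touched by the robot (over 1 N), tipped, lifted off the plate or shifted more than 25 mm from the axis (contact force between any of the fingers, the arm and jar above 1 N or angle between jar's own z axis and vertical above 0.3 rad or z of jar in the frame of plate_top above 0.01 m or horizontal distance between jar and turntable above 0.025 m).
It fails at once if another thing on the table is moved by more than 20 mm (distance of any of stapler, tape, tin, carton, gluepot from where it was at the start of the episode above 0.02 m).
It also fails if it takes over 54 s, if anything falls off the work surface, if the arm or the gripper's body presses on something with over 40 N, if the wrist force passes 120 N, or if a joint passes its speed limit or range.

## Working session

There is one attempt and no reset: what is moved stays moved. The work goes in short steps, Python scripts to look and compute and a tool call to move; the robot and the scene stay as the last step left them, time stands still between calls to the robot, and variables do not carry over. Pictures are saved under pics/ and viewed, and the job is handed in when it is done.

Besides the shell and the picture viewer there is one more tool, called after "Request:" as name(argument=value, ...) on one line, values as JSON. apply_moves: Moves the arm, as the interface text tells. Its arguments: {"type":"object","properties":{"plan":{"type":"array","items":{"type":"array","items":{"type":"array","items":{"type":"number"}}}},"jaw":{"type":"number"},"squeeze":{"type":"number"}},"required":["plan"]}

```bash
mkdir -p pics; cat > h.py <<'E'
import numpy as np, cv2
from scipy.spatial.transform import Rotation as Ro
from workcell import state, optics, job, spot_in
def pts(im):
    K=im["intrinsics"];d=im["depth"];v,u=np.mgrid[:d.shape[0],:d.shape[1]]
    c=np.stack([(u-K[0,2])/K[0,0]*d,(v-K[1,2])/K[1,1]*d,d],-1)
    return (c-im["t"])@im["R"]   # R^T (c-t)
def proj(im,X):
    c=np.asarray(X)@im["R"].T+im["t"];K=im["intrinsics"]
    return np.stack([K[0,0]*c[...,0]/c[...,2]+K[0,2],K[1,1]*c[...,1]/c[...,2]+K[1,2]],-1)
E
python3 - <<'E'
from h import *
s=state();print({k:np.round(v,3).tolist() for k,v in s.items()}); print(np.round(Ro.from_quat(s["eef_rot"]).as_matrix(),3))
for n in ["top","scene"]:
    im=optics.get_image(n);cv2.imwrite(f"pics/{n}0.png",im["pixels"]);P=pts(im)
    for t in ["turntable","pin","notch","post","plate_top","jar","stapler","tape","tin","carton","gluepot"]:
        r=spot_in(t,im)[:2]
        for x in r:
            b=np.array(x["bbox"]);c=((b[:2]+b[2:])/2).astype(int)
            print(n,t,round(x["p"],2),b.round().tolist(),P[c[1],c[0]].round(3))
E
```

```text
{'t': 0.0, 'q': [-0.895, 0.386, 0.007, -0.0, -1.194, -0.259], 'qvel': [0.001, -0.0, -0.0, 0.001, -0.0, -0.002], 'joint_efforts': [-0.001, -39.229, 18.84, 4.186, -0.005, -0.0], 'tcp_pos': [0.253, -0.571, 0.249], 'eef_rot': [0.385, 0.593, -0.592, -0.386], 'force': [0.485, 0.812, -0.809], 'moment': [0.016, -0.017, -0.005], 'opening': 0.085}
[[-0.405 -0.001 -0.914]
 [ 0.914  0.002 -0.405]
 [ 0.002 -1.     0.   ]]
top turntable 0.78 [257.0, 178.0, 342.0, 268.0] [ 0.576 -0.037  0.105]
top turntable 0.41 [287.0, 142.0, 302.0, 159.0] [0.772 0.002 0.05 ]
top pin 0.92 [254.0, 181.0, 343.0, 269.0] [ 0.571 -0.036  0.103]
top notch 0.87 [260.0, 188.0, 333.0, 258.0] [ 0.578 -0.03   0.1  ]
top notch 0.32 [285.0, 205.0, 309.0, 233.0] [ 0.584 -0.031  0.107]
top post 0.76 [259.0, 189.0, 337.0, 258.0] [ 0.577 -0.035  0.1  ]
top plate_top 0.52 [263.0, 186.0, 333.0, 260.0] [ 0.579 -0.035  0.1  ]
top jar 0.83 [284.0, 208.0, 310.0, 234.0] [ 0.584 -0.029  0.097]
top stapler 0.71 [423.0, 256.0, 450.0, 314.0] [ 0.487 -0.384  0.056]
top tape 0.77 [116.0, 217.0, 156.0, 254.0] [0.501 0.372 0.   ]
top tin 0.59 [4
[... 436 characters left out ...]
08 -0.005  0.062]
scene post 0.89 [249.0, 177.0, 320.0, 234.0] [ 0.611 -0.008  0.067]
scene plate_top 0.81 [246.0, 181.0, 324.0, 232.0] [ 0.612 -0.007  0.065]
scene plate_top 0.33 [238.0, 180.0, 330.0, 253.0] [0.622 0.005 0.048]
scene jar 0.79 [270.0, 180.0, 301.0, 206.0] [ 0.605 -0.013  0.096]
scene jar 0.24 [237.0, 180.0, 329.0, 250.0] [ 0.618 -0.002  0.047]
scene stapler 0.61 [214.0, 118.0, 259.0, 150.0] [ 0.495 -0.38   0.03 ]
scene tape 0.95 [418.0, 269.0, 476.0, 325.0] [0.475 0.359 0.   ]
scene tin 0.94 [160.0, 137.0, 193.0, 175.0] [ 0.713 -0.334  0.068]
scene carton 0.63 [340.0, 298.0, 413.0, 384.0] [0.7   0.356 0.054]
scene gluepot 0.56 [218.0, 233.0, 238.0, 270.0] [0.786 0.024 0.053]
```

```bash
python3 - <<'E'
import cv2
a=cv2.imread("pics/top0.png");cv2.imwrite("pics/topz.png",cv2.resize(a[160:290,220:380],None,fx=4.6,fy=4.6,interpolation=2))
a=cv2.imread("pics/scene0.png");cv2.imwrite("pics/scenez.png",cv2.resize(a[160:280,210:360],None,fx=5,fy=5,interpolation=2))
E
```

```text
(no output)
```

View pics/top0.png

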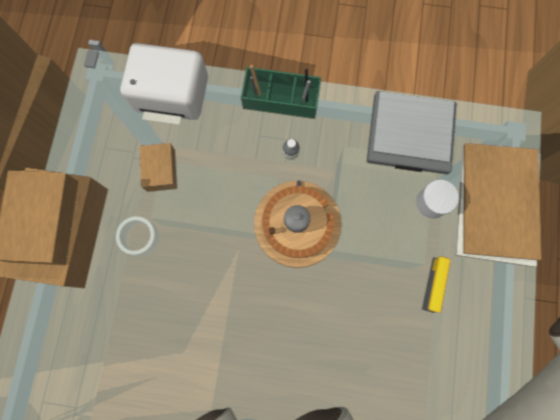

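View pics/topz.png

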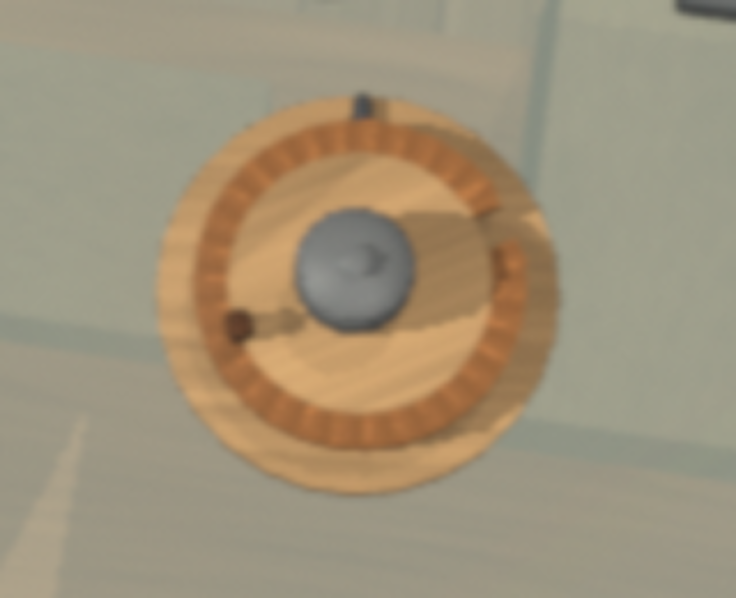

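View pics/scenez.png

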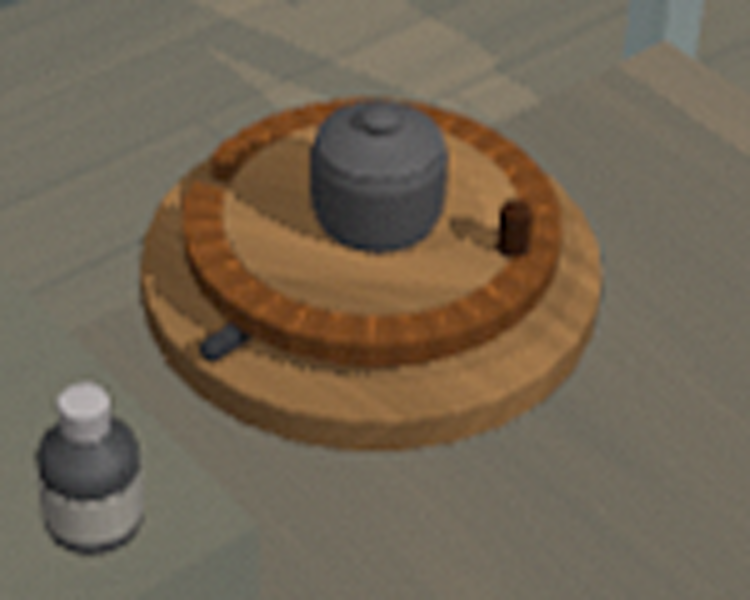

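```bash
cat >> h.py <<'E'
def ray(im,uv,z):
    K=im["intrinsics"];d=np.array([(uv[0]-K[0,2])/K[0,0],(uv[1]-K[1,2])/K[1,1],1.])@im["R"]
    o=-im["R"].T@im["t"]; return o+d*(z-o[2])/d[2]
E
python3 - <<'E'
from h import *
im=optics.get_image("top")
f=lambda x,y,z:ray(im,(220+(x+.5)/4.6-.5,160+(y+.5)/4.6-.5),z)
# plinth extremes
for n,x,y,z in [("plL",157,290,.022),("plR",559,290,.022),("plT",357,93,.022),("plB",357,494,.022),("pltL",195,285,.048),("pltR",524,285,.048),("pltT",360,119,.048),("pltB",360,449,.048),("pin",362,97,.03),("notch",510,225,.048),("posttop",238,322,.074)]:
    print(n,f(x,y,z).round(4))
c=(f(157,290,.022)+f(559,290,.022)+f(357,93,.022)+f(357,494,.022))/4
c2=(f(195,285,.048)+f(524,285,.048)+f(360,119,.048)+f(360,449,.048))/4
print(c,c2)
a=lambda p:np.degrees(np.arctan2(*(p-c2)[[1,0]])); r=lambda p:np.hypot(*(p-c2)[:2])
for n,x,y,z in [("pin",362,105,.03),("notch",510,225,.048),("posttop",238,322,.074)]:
    p=f(x,y,z);print(n,a(p),r(p))
P=pts(im)
z=P[...,2];m=(abs(z-.048)<.004)&(np.hypot(P[...,0]-c2[0],P[...,1]-c2[1])<.12);print(m.sum(),P[m].mean(0))
m=(z>.08)&(np.hypot(P[...,0]-c2[0],P[...,1]-c2[1])<.12);print("jar",m.sum(),P[m].mean(0))
for n,(u,v) in dict(glue=(291,148)).items(): print(n,ray(im,(u,v),.07))
E
```

```text
plL [0.5746 0.0758 0.022 ]
plR [ 0.6078 -0.1437  0.022 ]
plT [ 0.7026 -0.0173  0.022 ]
plB [ 0.4803 -0.0494  0.022 ]
pltL [0.5761 0.0537 0.048 ]
pltR [ 0.6027 -0.1221  0.048 ]
pltT [ 0.6811 -0.0213  0.048 ]
pltB [ 0.5018 -0.0471  0.048 ]
pin [ 0.6985 -0.0205  0.03  ]
notch [ 0.6344 -0.1104  0.048 ]
posttop [0.5555 0.0264 0.074 ]
[ 0.59132169 -0.03364714  0.022     ] [ 0.5904168  -0.03418189  0.048     ]
pin 7.188777630913036 0.10436887316437135
notch -60.01399174852601 0.08802280543872053
posttop 119.9510714858203 0.0699284817762808
2993 [ 0.58859925 -0.03476624  0.0487698 ]
jar 551 [ 0.58863688 -0.03131472  0.09944268]
glue [0.76954369 0.00973865 0.07      ]
```

```bash
cat >> h.py <<'E'
C=np.array([.5908,-.0339])
def row(p,th):
    """world tcp target p, tool-x heading th deg -> row"""
    s=state();R=Ro.from_quat(s["eef_rot"]).as_matrix()
    h=np.degrees(np.arctan2(R[1,0],R[0,0])); y=-((th-h+180)%360-180)
    return (R.T@(np.array(p)-s["tcp_pos"])*1000).round(1).tolist()+[round(y,1)]
def fin(phi,r,z): return [C[0]+r*np.cos(np.radians(phi)),C[1]+r*np.sin(np.radians(phi)),z]
E
python3 -c "
from h import *
print(row(fin(96,73,.2)[:0] or fin(96,.073,.2),30))"
```

```text
[424.3, 50.3, -548.9, np.float64(83.9)]
```

Request:
apply_moves(plan=[[[30, 0, -39, 6], [60, 0, -78, 12], [90, 0, -117, 18], [120, 0, -157, 24], [150, 0, -196, 30], [180, 0, -235, 36], [212, 0, -274, 42], [212, 0, -274, 42]]], jaw=0)

```text
t: 2.05
tcp_pos: [0.42, -0.2627, 0.2508]
eef_rot: [0.572, 0.417, -0.416, -0.571]
force: [-0.2, -0.8, 0.4]
opening: -0.0
```

```bash
python3 -c "
from h import *
s=state();print(s['t'],s['tcp_pos'],s['opening'],s['force'])
print(row(fin(96,.073,.2),30))"
```

```text
2.05 [ 0.41997934 -0.2626586   0.250805  ] -9.849004426601037e-06 [-0.21143453 -0.77104396  0.3889666 ]
[336.8, 51.1, -63.1, np.float64(42.2)]
```

Request:
apply_moves(plan=[[[44, 0, -8, 6], [88, 0, -16, 12], [132, 0, -24, 18], [176, 0, -32, 24], [220, 5, -41, 30], [264, 10, -50, 36], [308, 20, -58, 42], [337, 30, -63, 42]]])

```text
t: 2.85
tcp_pos: [0.5845, 0.0409, 0.2209]
eef_rot: [0.683, 0.185, -0.183, -0.683]
force: [0.3, -0.4, -0.2]
opening: 0.0001
```

```bash
python3 - <<'E'
from h import *
s=state();im=optics.get_image("wrist");cv2.imwrite("pics/w1.png",im["pixels"])
H=im["hand_eye"];R=Ro.from_quat(s["eef_rot"]).as_matrix();T=np.eye(4);T[:3,:3]=R;T[:3,3]=s["tcp_pos"]
W=np.linalg.inv(T@H);im["R"]=W[:3,:3];im["t"]=W[:3,3]
np.savez("w1.npz",**{k:im[k] for k in("pixels","depth","intrinsics","R","t")})
print(s["tcp_pos"],row(fin(96,.073,.078),30))
im=optics.get_image("top");cv2.imwrite("pics/t1.png",cv2.resize(im["pixels"][160:290,220:380],None,fx=4.6,fy=4.6,interpolation=2))
E
```

```text
[0.58449005 0.04089965 0.2208731 ] [-4.3, 140.5, -2.8, np.float64(0.4)]
```

View pics/w1.png

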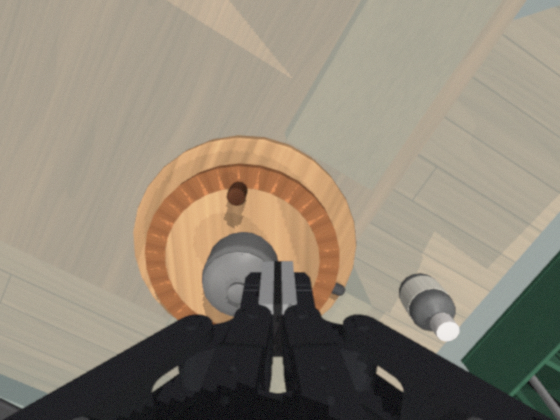

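```bash
python3 - <<'E'
from h import *
im=dict(np.load("w1.npz"))
for n,uv,z in [("posttop",(237,187),.074),("pinend",(341,290),.03),("plL",(134,225),.022),("plR",(356,240),.022)]:
    p=ray(im,uv,z);d=p[:2]-C;print(n,p.round(4),np.degrees(np.arctan2(d[1],d[0])).round(1),np.hypot(*d).round(4))
for n,X in [("finger tip",fin(96,.073,.06)),("c",[*C,.048]),("post",fin(120,.07,.061))]:print(n,proj(im,X))
# fit plate rim via depth? points with z~.048
P=pts(im);m=(abs(P[...,2]-.0485)<.003)&(np.hypot(P[...,0]-C[0],P[...,1]-C[1])<.11)&(P[...,1]>C[1]+.0)
q=P[m];r=np.hypot(q[:,0]-C[0],q[:,1]-C[1]);a=np.degrees(np.arctan2(q[:,1]-C[1],q[:,0]-C[0]))
for k in range(0,180,20):
    s=(a>=k)&(a<k+20)
    if s.sum()>5:print(k,np.percentile(r[s],99).round(4),q[s,2].mean().round(4))
E
```

```text
posttop [0.5506 0.0343 0.074 ] 120.5 0.0792
pinend [ 0.694  -0.0198  0.03  ] 7.8 0.1041
plL [ 0.483  -0.0642  0.022 ] -164.3 0.112
plR [0.6797 0.0315 0.022 ] 36.3 0.1103
finger tip [275.39439336 197.40232073]
c [243.48815539 262.71618269]
post [239.85271837 193.84487978]
0 0.0889 0.0484
20 0.0891 0.0485
40 0.089 0.0486
60 0.0897 0.0486
80 0.0902 0.0486
100 0.0906 0.0486
120 0.091 0.0486
140 0.0912 0.0486
160 0.0909 0.0486
```

View pics/t1.png

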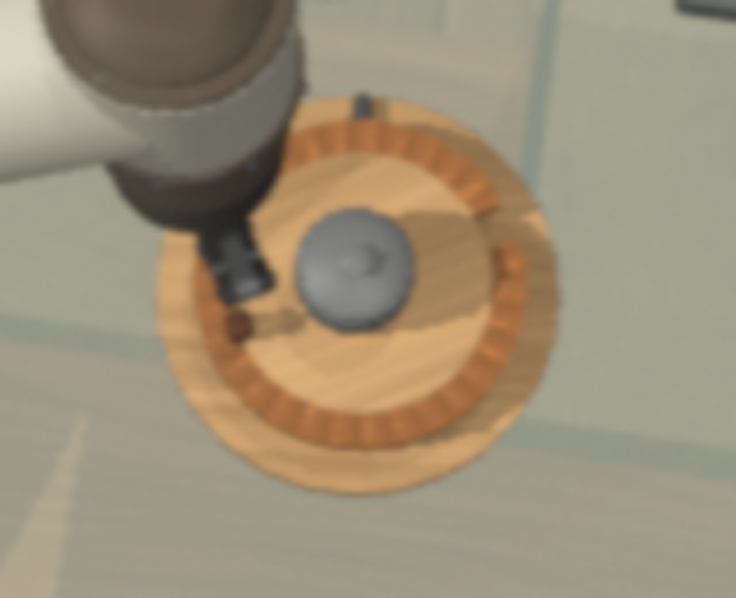

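Request:
apply_moves(plan=[[[0, 35, 0, 0], [0, 70, 0, 0], [0, 105, 0, 0], [0, 130, 0, 0], [0, 142, 0, 0], [0, 142, 0, 0]]])

```text
t: 3.55
tcp_pos: [0.5829, 0.0401, 0.0757]
eef_rot: [0.683, 0.184, -0.187, -0.682]
force: [0.6, 0.1, 0.0]
opening: -0.0002
```

```bash
python3 - <<'E'
from h import *
im=optics.get_image("scene");cv2.imwrite("pics/s2.png",cv2.resize(im["pixels"][150:280,210:360],None,fx=4.6,fy=4.6,interpolation=2))
# finger lead: contact when finger centre 18.5deg behind post
for phi in [100,110,120,130,140,150,160,168]:
    print(phi,row(fin(phi,.073,.078),phi+18-90))
E
```

```text
100 [-6.4, -0.8, 0.8, np.float64(2.4)]
110 [-18.7, -0.8, 4.2, np.float64(-7.6)]
120 [-31.3, -0.8, 5.4, np.float64(-17.6)]
130 [-44.0, -0.8, 4.3, np.float64(-27.6)]
140 [-56.3, -0.7, 1.1, np.float64(-37.6)]
150 [-67.9, -0.7, -4.2, np.float64(-47.6)]
160 [-78.4, -0.7, -11.4, np.float64(-57.6)]
168 [-85.7, -0.7, -18.4, np.float64(-65.6)]
```

View pics/s2.png

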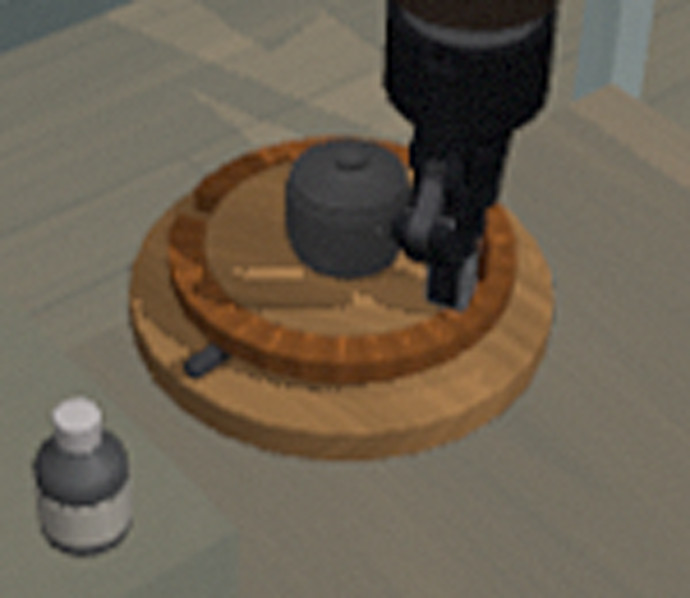

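Request:
apply_moves(plan=[[[-4, -1, 0.5, 0], [-8, -1, 1, 0], [-12, -1, 2.5, -3], [-16, -1, 3.5, -5], [-20, -1, 4.5, -8.5], [-24, -1, 5, -11.5], [-28, -1, 5.5, -15], [-31, -1, 5.5, -17.5]]])

```text
t: 4.4
tcp_pos: [0.5555, 0.03, 0.0799]
eef_rot: [0.646, 0.289, -0.287, -0.646]
force: [1.4, 1.2, -0.4]
opening: -0.0001
```

```bash
python3 - <<'E'
from h import *
im=optics.get_image("top");cv2.imwrite("pics/t3.png",cv2.resize(im["pixels"][160:290,220:380],None,fx=4.6,fy=4.6,interpolation=2))
s=state();d=s["tcp_pos"][:2]-C;print(np.degrees(np.arctan2(d[1],d[0])),np.hypot(*d),s["force"])
for phi in range(115,170,5):
    print(phi,row(fin(phi,.073,.077),phi+18-90))
E
```

```text
119.41491978244534 0.07305433829073466 [ 0.5520442  -0.32604171 -0.11254122]
115 [5.2, 2.8, -2.0, np.float64(5.1)]
120 [-0.7, 2.8, 0.2, np.float64(0.1)]
125 [-6.9, 2.8, 1.9, np.float64(-4.9)]
130 [-13.1, 2.8, 3.1, np.float64(-9.9)]
135 [-19.5, 2.8, 3.7, np.float64(-14.9)]
140 [-25.8, 2.8, 3.7, np.float64(-19.9)]
145 [-32.2, 2.8, 3.3, np.float64(-24.9)]
150 [-38.5, 2.8, 2.2, np.float64(-29.9)]
155 [-44.6, 2.7, 0.6, np.float64(-34.9)]
160 [-50.6, 2.7, -1.5, np.float64(-39.9)]
165 [-56.4, 2.7, -4.1, np.float64(-44.9)]
```

View pics/t3.png

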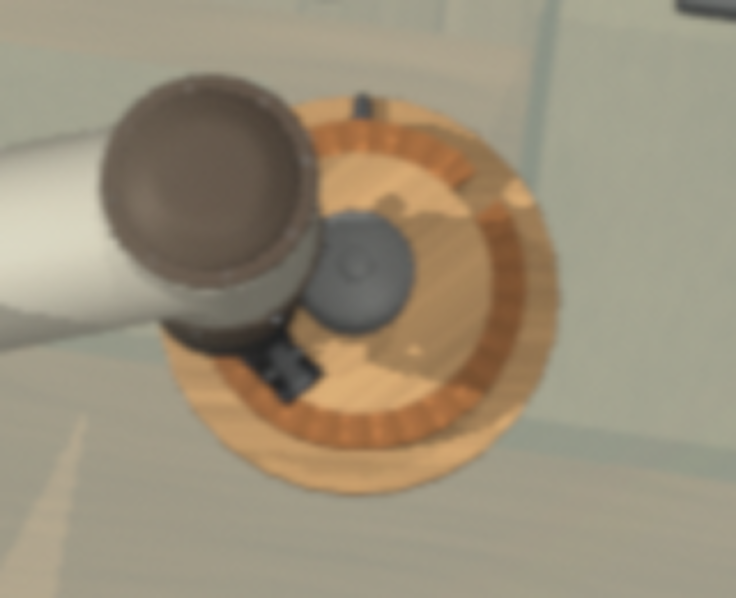

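```bash
python3 - <<'E'
from h import *
im=optics.get_image("top");P=pts(im)
for x,y in [(290,370),(300,350),(315,375),(270,360),(290,395)]:
    p=P[160+round(y/4.6),220+round(x/4.6)];d=p[:2]-C;print(p.round(4),np.degrees(np.arctan2(d[1],d[0])),np.hypot(*d))
p=ray(im,(220+490/4.6,160+193/4.6),.048)[:2]-C;print("notch",np.degrees(np.arctan2(p[1],p[0])),np.hypot(*p))
m=(P[...,2]>.085)&(P[...,2]<.112)&(np.hypot(P[...,0]-C[0],P[...,1]-C[1])<.06)
q=P[m];print(len(q),q.min(0),q.max(0))
E
```

```text
[ 0.523  -0.0069  0.1587] 158.26867532206052 0.07297621228966657
[ 0.5337 -0.0098  0.1514] 157.16659027311536 0.062004957367500606
[ 0.5206 -0.0185  0.1562] 167.66737230147766 0.07187549232643925
[0.524  0.0022 0.1735] 151.5922119967358 0.07589955566131026
[ 0.51   -0.0088  0.1562] 162.7606902639616 0.0845503616889486
notch -47.662514441646756 0.08733017169459144
466 [ 0.55847715 -0.06270135  0.0854879 ] [ 0.61924622 -0.00697589  0.11198352]
```

Request:
apply_moves(plan=[[[-4, 2, 1, -3], [-8, 2.5, 2, -6], [-13, 2.5, 3, -10], [-18, 2.5, 3.5, -14], [-23, 2.5, 3.7, -18], [-29, 2.5, 3.5, -22], [-34, 2.5, 3, -26], [-38, 2.5, 2, -30]]])

```text
t: 5.3
tcp_pos: [0.5286, 0.0032, 0.0783]
eef_rot: [0.55, 0.446, -0.444, -0.549]
force: [-0.5, 1.8, 1.0]
opening: -0.0001
```

```bash
python3 - <<'E'
from h import *
im=optics.get_image("top");cv2.imwrite("pics/t4.png",cv2.resize(im["pixels"][160:290,220:380],None,fx=4.6,fy=4.6,interpolation=2))
s=state();d=s["tcp_pos"][:2]-C;print(np.degrees(np.arctan2(d[1],d[0])),np.hypot(*d),s["force"])
for phi in range(150,180,4):
    print(phi,row(fin(phi,.073,.077),phi+14-90))
E
```

```text
149.7462639291373 0.07260860413317899 [0.9428801  0.26164235 0.80298817]
150 [-0.2, 1.2, 0.5, np.float64(4.1)]
154 [-5.1, 1.2, 1.9, np.float64(0.1)]
158 [-10.1, 1.2, 3.0, np.float64(-3.9)]
162 [-15.1, 1.1, 3.7, np.float64(-7.9)]
166 [-20.2, 1.1, 4.0, np.float64(-11.9)]
170 [-25.3, 1.1, 4.0, np.float64(-15.9)]
174 [-30.4, 1.1, 3.7, np.float64(-19.9)]
178 [-35.4, 1.1, 3.0, np.float64(-23.9)]
```

View pics/t4.png

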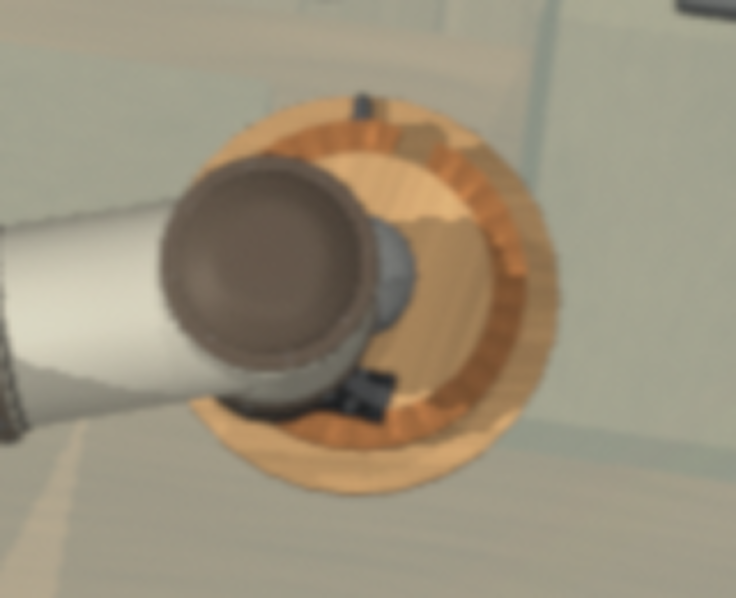

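```bash
python3 - <<'E'
from h import *
im=optics.get_image("top")
for x,y in [(415,138),(398,135),(435,150),(420,130)]:
    p=ray(im,(220+(x+.5)/4.6-.5,160+(y+.5)/4.6-.5),.048)[:2]-[.5904,-.0339];print("notch",np.degrees(np.arctan2(p[1],p[0])),np.hypot(*p))
E
```

```text
notch -12.491366416943887 0.08662456054190355
notch -6.2374654840801425 0.0853623937747264
notch -20.992699740282724 0.08515424533937271
notch -13.106744141878899 0.09186383568462451
```

Request:
apply_moves(plan=[[[-4, 1, 1.5, 0], [-8, 1, 2.5, -2], [-12, 1, 3.3, -5], [-16, 1, 3.7, -8], [-19, 1, 4, -10.5], [-20, 1, 4, -11.5], [-20, 1, 4, -11.5]]])

```text
t: 6.1
tcp_pos: [0.52, -0.016, 0.0771]
eef_rot: [0.504, 0.498, -0.496, -0.503]
force: [0.2, -0.1, -1.2]
opening: -0.0
```

```bash
python3 - <<'E'
from h import *
im=optics.get_image("top");cv2.imwrite("pics/t5.png",cv2.resize(im["pixels"][170:220,260:340],None,fx=9,fy=9,interpolation=2))
im2=optics.get_image("scene");cv2.imwrite("pics/s5.png",cv2.resize(im2["pixels"][170:260,220:340],None,fx=6.5,fy=6.5,interpolation=2))
s=state();d=s["tcp_pos"][:2]-C;print(s["t"],np.degrees(np.arctan2(d[1],d[0])),np.hypot(*d),s["force"])
for phi in range(164,176,2):
    print(phi,row(fin(phi,.073,.077),phi+14-90))
E
```

```text
6.2 165.8528826702639 0.07324732564223137 [0.64336044 0.57021676 0.01614337]
164 [2.2, -0.1, -0.8, np.float64(1.3)]
166 [-0.2, -0.1, -0.2, np.float64(-0.7)]
168 [-2.7, -0.1, 0.3, np.float64(-2.7)]
170 [-5.2, -0.1, 0.8, np.float64(-4.7)]
172 [-7.8, -0.1, 1.2, np.float64(-6.7)]
174 [-10.3, -0.1, 1.4, np.float64(-8.7)]
```

View pics/t5.png

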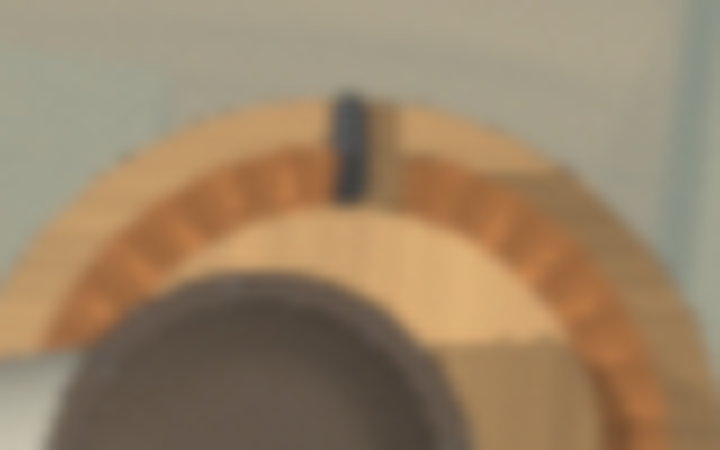

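View pics/s5.png

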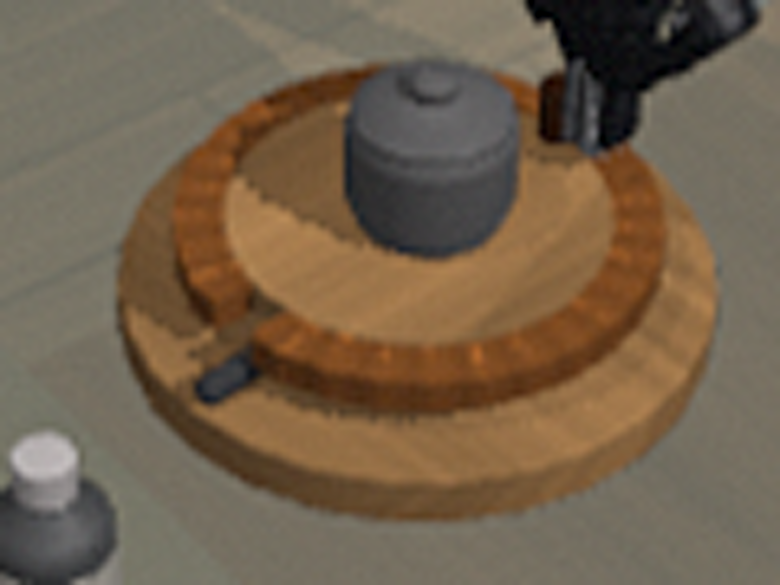

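Request:
apply_moves(plan=[[[-1.5, 0, 0.2, -1], [-3, 0, 0.4, -2], [-4.2, 0, 0.6, -3.5], [-4.2, 0, 0.6, -3.5], [-4.2, 0, 0.6, -3.5]]])

```text
t: 6.7
tcp_pos: [0.5189, -0.0204, 0.0768]
eef_rot: [0.488, 0.512, -0.511, -0.487]
force: [-1.2, 0.5, 1.1]
opening: 0.0002
```

```bash
python3 - <<'E'
from h import *
im=optics.get_image("top");cv2.imwrite("pics/t6.png",cv2.resize(im["pixels"][170:220,260:340],None,fx=9,fy=9,interpolation=2))
im2=optics.get_image("scene");cv2.imwrite("pics/s6.png",cv2.resize(im2["pixels"][170:260,220:340],None,fx=6.5,fy=6.5,interpolation=2))
s=state();d=s["tcp_pos"][:2]-C;print(s["t"],np.degrees(np.arctan2(d[1],d[0])),np.hypot(*d),s["force"])
E
```

```text
6.8 169.28889952173427 0.07309587111442127 [0.53193678 0.3414801  0.05410553]
```

View pics/t6.png

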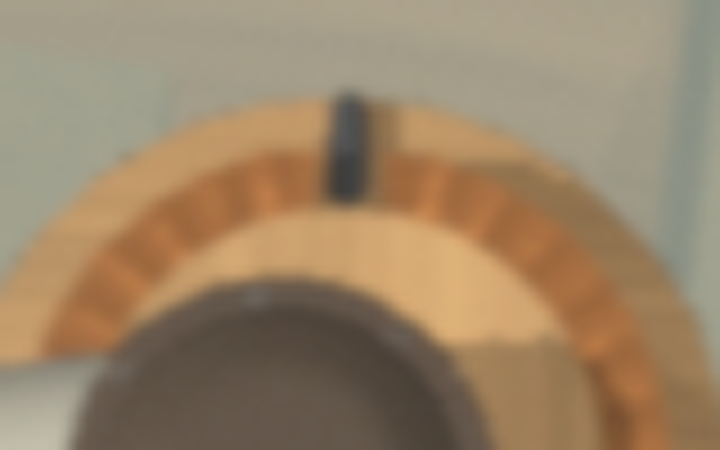

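View pics/s6.png

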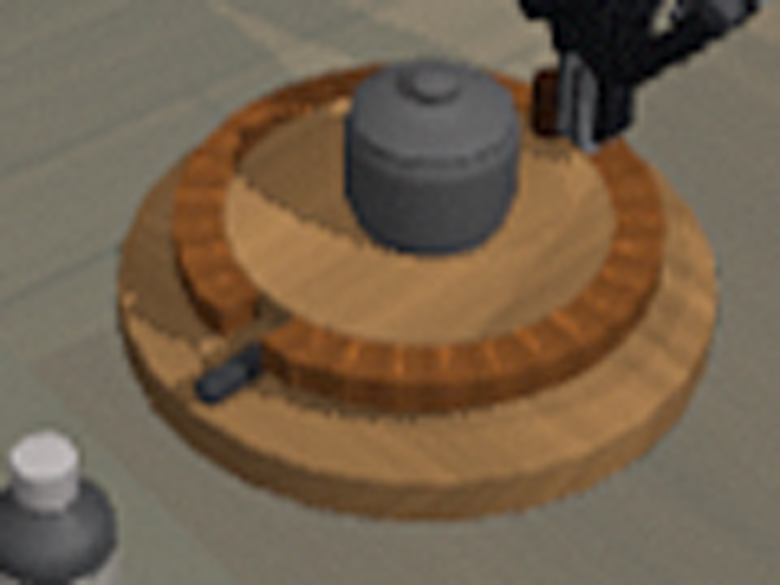

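Request:
apply_moves(plan=[[[-0.7, 0, 0.1, -1], [-1.4, 0, 0.2, -1], [-1.4, 0, 0.2, -1], [-1.4, 0, 0.2, -1], [3, 0, 1, 0], [8, 0, 5, 0], [8, 0, 6, 0], [8, 0, 6, 0]]])

```text
t: 7.6
tcp_pos: [0.5123, -0.0124, 0.0768]
eef_rot: [0.488, 0.513, -0.511, -0.487]
force: [-0.6, 0.5, -0.2]
opening: 0.0001
```

```bash
python3 - <<'E'
from h import *
im=optics.get_image("top");cv2.imwrite("pics/t7.png",cv2.resize(im["pixels"][170:220,260:340],None,fx=9,fy=9,interpolation=2))
s=state();d=s["tcp_pos"][:2]-C;print(s["t"],s["tcp_pos"],np.degrees(np.arctan2(d[1],d[0])),np.hypot(*d),s["force"])
E
```

```text
7.65 [ 0.51248363 -0.01249324  0.0768556 ] 164.712372673759 0.08118930288856277 [ 0.21652761 -0.42469787  0.20581996]
```

View pics/t7.png

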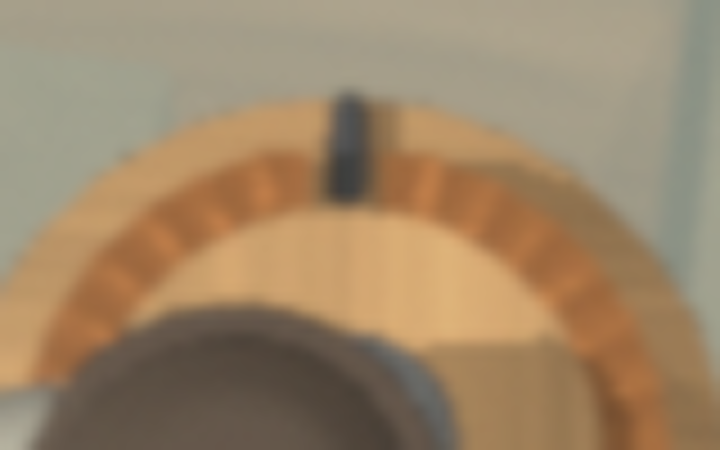

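The notch now spans columns about 317–382 and the pin is at about 348, so it is centred. Next I'll press.

Request:
apply_moves(plan=[[[0, 4, 0, 0], [0, 7, 0, 0], [0, 10, 0, 0], [0, 12, 0, 0], [0, 14, 0, 0]]])

```text
t: 8.15
tcp_pos: [0.5125, -0.0126, 0.0631]
eef_rot: [0.488, 0.512, -0.512, -0.487]
force: [-2.1, -0.7, 5.3]
opening: 0.0001
```

Request:
apply_moves(plan=[[[0, 2, 0, 0], [0, 4, 0, 0], [0, 6, 0, 0], [0, 8, 0, 0], [0, 9, 0, 0]]])

```text
t: 8.65
tcp_pos: [0.5125, -0.0126, 0.0548]
eef_rot: [0.488, 0.512, -0.512, -0.487]
force: [-4.2, 0.7, 15.6]
opening: 0.0001
```

Force has risen to 15.6 N at the expected bottom. I'll press slightly further, then check.

Request:
apply_moves(plan=[[[0, 1, 0, 0], [0, 2, 0, 0], [0, 2, 0, 0], [0, 2, 0, 0]]])

```text
t: 9.05
tcp_pos: [0.5124, -0.0126, 0.0548]
eef_rot: [0.488, 0.513, -0.512, -0.487]
force: [-5.4, 1.5, 17.1]
opening: 0.0001
```

Request:
apply_moves(plan=[[[0, -4, 0, 0], [0, -14, 0, 0], [0, -40, 0, 0], [0, -80, 0, 0], [0, -120, 0, 0], [0, -150, 60, 0], [0, -150, 105, 0], [0, -150, 150, 0]]])

```text
t: 9.85
tcp_pos: [0.3672, -0.0197, 0.2053]
eef_rot: [0.489, 0.513, -0.511, -0.487]
force: [-0.8, 0.9, 0.4]
opening: -0.0002
```

```bash
python3 - <<'E'
from h import *
im=optics.get_image("top");cv2.imwrite("pics/t8.png",cv2.resize(im["pixels"][160:290,220:380],None,fx=4.6,fy=4.6,interpolation=2))
P=pts(im);r=np.hypot(P[...,0]-C[0],P[...,1]-C[1])
m=(r>.04)&(r<.065)&(P[...,2]<.06);print("plate z",np.median(P[m][:,2]))
m=(r<.05)&(P[...,2]>.07);print("jar",P[m].mean(0),P[m].max(0),"n",m.sum())
im2=optics.get_image("scene");cv2.imwrite("pics/s8.png",cv2.resize(im2["pixels"][160:270,210:350],None,fx=5.4,fy=5.4,interpolation=2))
s=state();print(s["t"],s["tcp_pos"],s["force"])
E
```

```text
plate z 0.03733563526450149
jar [ 0.58504734 -0.03329263  0.08784297] [ 0.61833792 -0.00209543  0.10241995] n 533
9.95 [ 0.36141167 -0.02122239  0.20388836] [0.16701644 0.00844482 0.19907399]
```

View pics/t8.png

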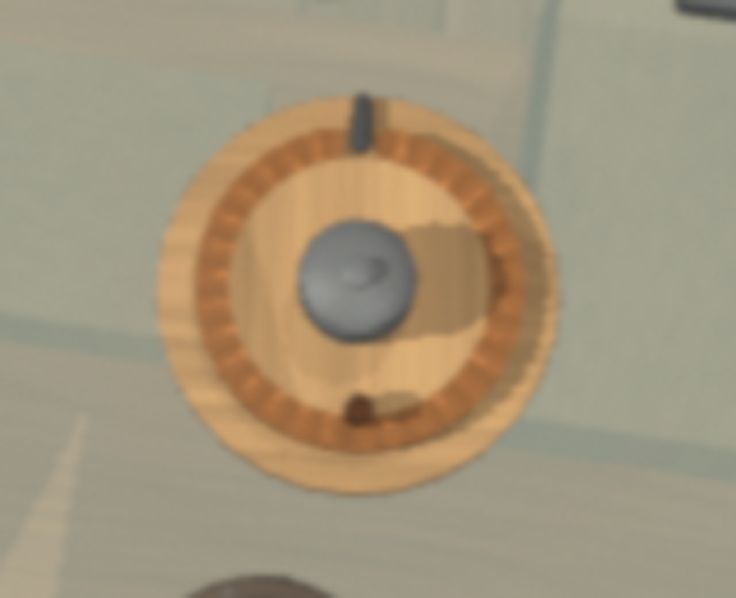

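View pics/s8.png

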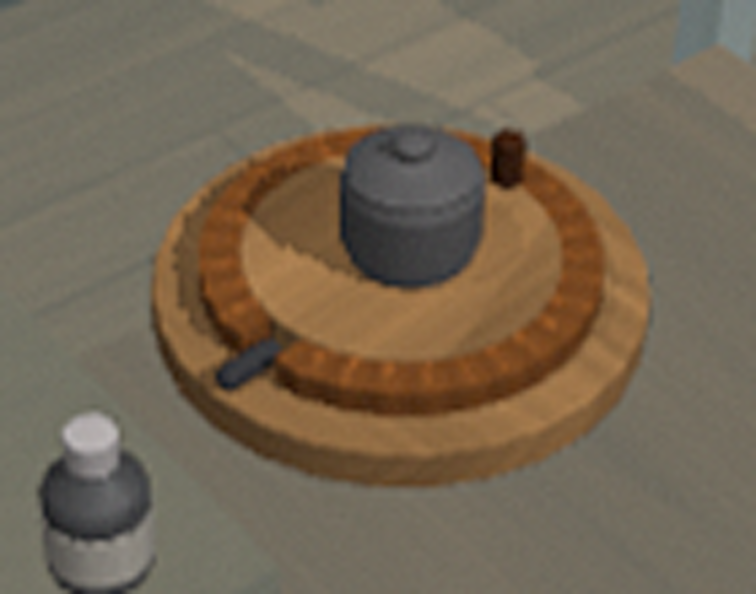

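```bash
python3 -c "
from h import *
print(job.finish_job())"
```

```text
the job is handed in; nothing more can be done
None
```

The plate is down on the base with the pin seated in its notch, and the job is handed in at about 10 s of the 54 s allowed. No verdict was reported.

I pushed the post counter-clockwise about 67° with the closed fingertips, in several short arcs checked by camera. I then backed off and pressed the rim down until the force rose to about 17 N and it stopped sinking.

- **Plate height:** after retreating, the depth image put the middle panel at 37.3 mm, against 36.6 mm when fully home. It had read about 48.6 mm while riding on the pin.
- **Notch:** just before pressing, the notch was within about 1 mm of the pin in the overhead picture.
- **Jar:** it stands upright, about 6 mm or less from the axis.
- **Robot:** it is clear of everything, with the wrist force near zero.
- **Bystanders:** I did not re-measure them at the end. The fingertips only worked over the turntable, and the move there passed well above the table. The gluepot showed no obvious change in the scene pictures.

No check failed. The overhead and wrist cameras gave the turntable's position about 2 mm apart. For the post top, the same two views differed by about 9 mm.

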